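# Power up the fluorescence microscope's control units in order

## Task

Start up the fluorescence microscope: switch on its three control units one after another, by lightly pressing the raised far end of each rocker switch with the fingertips until it tips over to on. The lamp supply (red rocker) must be on before anything else because its ignition pulse can harm the others, then switch on the stage controller (green rocker), and last the camera unit (yellow rocker). Do not shove, tip or lift the units, and leave the bottle, lens case, slide box and dish as they stand.

Things in the scene. Friction and masses are not known exactly. Their poses are not given: they have to be found in the camera images.
- lamp_supply: Arc-lamp supply: cream desk case, dark panel with meter window, knob and louvres, red rocker. 140 mm wide (y), 190 deep (x), 2.6 kg, loose on rubber feet. Panel slopes 12 degrees: 58 mm high at the operator's edge (own -x), 98 at the far edge. Origin: centre of underside, z up. Rocker centre on the middle line at x = -45 mm. Knob (14 mm radius, 16 high) at x 12, y -38 mm.
- stage_controller: Stage controller: light grey desk case, dark panel, black joystick, green rocker. 136 mm wide (y), 176 deep (x), 1.8 kg, loose on rubber feet. Panel slopes 12 degrees: 48 mm high at own -x, 84 at the far edge. Origin: centre of underside, z up. Rocker centre on the middle line at x = -45 mm; joystick at x 26 to 38 mm, 9 mm radius, top 130 mm above the bench.
- camera_unit: Camera unit: blue desk case, dark panel with preview window, yellow rocker. 130 mm wide (y), 170 deep (x), 1.5 kg, loose on rubber feet. Panel slopes 12 degrees: 50 mm high at own -x, 86 at the far edge. Origin: centre of underside, z up. Rocker centre on the middle line at x = -45 mm; nothing tall near it.
- lamp_switch (a joint): Red rocker of the lamp supply: rad, 0 = off (far end up), 0.4 = on (far end down). Snap action: 33 mm long (unit's x), 21 wide, in a black bezel 42 x 30 mm, 5 mm over the panel. 3 to 6 N on the far end starts it; past the middle (0.2) it snaps on and stays. The end goes down about 6 mm in all.
- stage_switch (a joint): Green rocker of the stage controller; same switch, 0 = off, 0.4 = on.
- camera_switch (a joint): Yellow rocker of the camera unit; same switch, 0 = off, 0.4 = on.
- lamp_switch_end (a point): The spot to press: on top of the red rocker, 3 mm in from its far edge, on its centre line; about 88 mm above the bench when off. It moves with the rocker. Its frame tilts with the rocker: x points along the rocker to the far edge, y across it.
- stage_switch_end (a point): The same spot on the green rocker, about 76 mm above the bench when off.
- camera_switch_end (a point): The same spot on the yellow rocker, about 78 mm above the bench when off.
- oil_bottle: Bystander: amber immersion-oil bottle, 30 mm across, 75 mm tall, standing between two units. Origin: centre of the underside, z up.
- lens_case: Bystander: whitish round objective-lens case with a grey lid, 41 mm across, 58 mm tall, standing between two units. Origin: centre of the underside, z up.
- slide_box: Bystander: green slide box 84 x 96 x 35 mm behind the units. Origin: centre of the underside, z up.
- petri_dish: Bystander: covered culture dish 95 mm across, 16 mm high, behind the units. Origin: centre of the underside, z up.
Mind the look-alikes: they are no part of the job. Leave any brown or turquoise look-alike of the lamp_supply alone.

How it is judged:
By the outcome, as a careful person would: the job done as asked, in the order asked, and still so for the second after the job is handed in, with the robot touching nothing.
It also fails if it takes over 51 s, if anything falls off the work surface, if the arm or the gripper's body presses on something with over 40 N, if the wrist force passes 120 N, or if a joint passes its speed limit or range.

## Robot

A 6-joint arm with a two-finger parallel gripper is mounted at the origin on the work surface. World frame = base frame: x ahead of the robot, y to its left, z up, the work surface at z = 0. Lengths are in m, angles in degrees, forces in N, time in s.
With the tool pointing down it reaches from about 0.25 to 0.775 m from the base axis. Payload 4 kg.
Tool frame: the origin (TCP) lies at the very end of the fingers, on their centre line; the grasp point (between the pads) lies 19 mm behind it; z points along the fingers, y is the direction in which the jaws open and shut (so a half turn about z gives the same grasp; the last joint's range is limited). The gripper opens to 94 mm and grips with 3 to 60 N. Pads are 16 mm wide; open, the fingers measure 119 mm over their backs; the gripper's body (75 mm by 177 mm) begins 78 mm behind the grasp point.
Start: joints at [-81.308, 4.996, 78.535, -0, 96.463, -5.907], TCP at [0.139, -0.532, 0.206] pointing down, gripper open.
Joint ranges: [-177.83, 177.83], [-43.37, 116.18], [15.69, 146.23], [-61.86, 241.86], [9.47, 152.12], [-147.06, 147.06]. Speed limits (degrees/s): [159.86, 159.86, 180, 180, 180, 180].

## Interface

Orientations are given as a 3x3 rotation matrix whose columns are the frame's x, y, z axes.
In Python, from workcell import telemetry, imaging, ctrl, nets gives the robot as it stands.
- The arm moves only by the tool arm_command, never from a script. Its argument "motion" is a list of rows, each a list of 7 numbers: the opening, from -1 (shut) to 1 (fully open), then the shift along the tool's x, y, z in cm, then the turn, a rotation vector about the tool's x, y, z in degrees. In form: [[claw, tx, ty, tz, rx, ry, rz], ...]. A call has 1 to 20 rows; each row shifts and turns the commanded pose from where the row before left it, along the tool's axes as they then stand; what a row does not reach is not made up. A row lasts 1/10 s, in which the tool goes at most 50 mm and 8.59 degrees, less where a joint would pass 70% of its speed; a pose out of reach is approached as far as the arm can. A call with a gripper value outside its range is refused whole. The fingers move at their own pace and stop on an object; "newtons" is the grip in N (left out, the last holds). Time passes only in rows, so rows that do not move let the fingers close. It gives the time, the measured TCP pose, the force and the opening at its end, in the units of the state.
- telemetry.sense(): the state, without advancing time (a new reading comes with each control period).
- imaging.camera(name): name is "side" or "top" or "wrist"; returns a dict with "img" (384x512x3 uint8, red, green, blue), "mtx" (3x3 intrinsics, pixels), "dist" ([k1, k2, p1, p2, k3] as OpenCV has them; the pictures are not rectified), "world_to_cam" (4x4, takes a point from world to camera coordinates); the wrist camera has in their place "mount" (4x4, takes a point from camera to tool coordinates, whose origin is the TCP and whose axes are the flange's). Camera axes: x right, y up, looking along -z (the intrinsics and any distortion apply to the point x, -y, -z); pixel columns grow to the right and rows downward; lengths in m; the calibration is good to about 2 mm. A picture is of the moment at which its call begins: read the wrist's pose just before it. There is no depth.
- ctrl.finish_job(): hands the job in, once; it reports no verdict.
Trained networks look in a picture, given as the dict that the camera call returned (one of the last four; its "shot" number tells which), for a name from the list of things; names that differ only in an ending like _2 or _b are one class to them, and where a whole thing is asked for, a point or a joint stands for the part that bears it (a point fixed in the world has none). Each returns a list of dicts, best first, with "p" (0 to 1); they miss things now and then, are a little off and sometimes report something else, mostly with a low value. They report only what shows in the picture. A call takes as long as a camera call. They do not tell look-alikes from the thing itself.
- nets.look_for(query, picture): "box" ([centre column, centre row, width, height] in pixels, round what is visible of it).
- nets.outline_of(query, picture): "mask" (384x512 bool, what is visible of it) and "box" ([centre column, centre row, width, height] in pixels, round what is visible of it).
- nets.place_of(query, picture): "position" ([column, row] in pixels: a listed point, or the origin of a listed thing).
The state is a dict: "clock": time; "joint_positions": joint angles; "joint_velocities": joint speeds; "tau": joint torques, N m; "position": TCP position; "eef_rot": TCP orientation; "force": force on the tool from outside, world axes, zero at the start; "moment": the same for the moment, N m; "width": finger opening in m.
Only numpy, scipy, OpenCV 4.12 (cv2) and the standard library are available. Lean on these libraries where they do the work, as an engineer would, in place of code of your own. Each camera call takes 0.05 s, during which the arm holds its last target. There are 200 camera calls.

## Working session

There is one attempt and no reset: what is moved stays moved. The work goes in short steps, Python scripts to look and compute and a tool call to move; the robot and the scene stay as the last step left them, time stands still between calls to the robot, and variables do not carry over. Pictures are saved under pics/ and viewed, about 8 in all and at most 12, crops included, and the job is handed in when it is done.

Besides the shell and the picture viewer there is one more tool, called after "Request:" by a JSON object that holds its "name" and its "arguments", one argument or row to a line. arm_command: Moves the arm, as the interface text tells. Its arguments: {"type":"object","properties":{"motion":{"type":"array","items":{"type":"array","items":{"type":"number"}}},"newtons":{"type":"number"}},"required":["motion"]}

```bash
mkdir -p pics
cat > h.py <<'E'
from workcell import telemetry, imaging, ctrl, nets
import numpy as np, cv2
def save(n,img): cv2.imwrite(f'pics/{n}.png',cv2.cvtColor(img,cv2.COLOR_RGB2BGR))
def ray(pic,px,T=None):
    u=cv2.undistortPoints(np.array([[px]],float),np.array(pic['mtx']),np.array(pic['dist']))[0,0]
    d=np.array([u[0],-u[1],-1.])
    M=np.linalg.inv(np.array(pic['world_to_cam'])) if T is None else T
    return M[:3,3],M[:3,:3]@d
def atz(pic,px,z,T=None):
    o,d=ray(pic,px,T); return o+d*(z-o[2])/d[2]
def tri(rs):
    A=np.zeros((3,3));b=np.zeros(3)
    for o,d in rs:
        d=d/np.linalg.norm(d);P=np.eye(3)-np.outer(d,d);A+=P;b+=P@o
    x=np.linalg.solve(A,b)
    return x,[np.linalg.norm((np.eye(3)-np.outer(d,d)/(d@d))@(x-o)) for o,d in rs]
E
python3 - <<'E'
from h import *
t=imaging.camera('top');s=imaging.camera('side')
save('a',np.vstack([t['img'],s['img']])[:, :]);
save('ab',cv2.resize(np.hstack([t['img'],s['img']]),(800,300)))
save('t',t['img']);save('s',s['img'])
for n,z in (('lamp',.088),('stage',.076),('camera',.078)):
    for l,p in(('t',t),('s',s)):
        for r in nets.place_of(n+'_switch_end',p)[:4]: print(n,l,np.round(r['position']),round(r['p'],2),np.round(atz(p,r['position'],z),3))
E
```

```text
lamp t [106. 288.] 0.43 [0.234 0.4   0.088]
lamp t [354. 256.] 0.42 [ 0.316 -0.209  0.088]
lamp s [184. 271.] 0.66 [ 0.317 -0.214  0.088]
lamp s [245. 182.] 0.65 [0.498 0.036 0.088]
stage t [157. 195.] 0.59 [0.466 0.28  0.076]
stage s [213. 145.] 0.45 [0.466 0.285 0.076]
camera t [381. 181.] 0.58 [ 0.503 -0.284  0.078]
camera t [262. 176.] 0.45 [0.516 0.019 0.078]
camera s [298. 283.] 0.79 [ 0.502 -0.289  0.078]
camera s [319. 176.] 0.61 [0.688 0.025 0.078]
```

View pics/t.png

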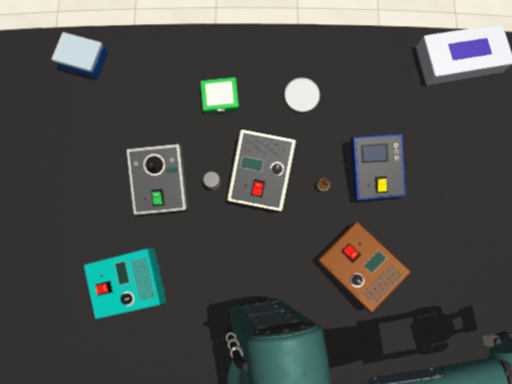

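View pics/s.png

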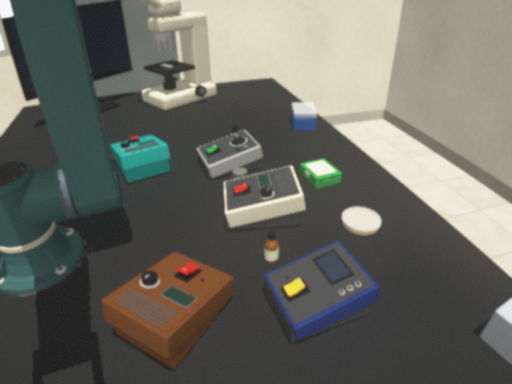

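The brown box at top (365,265) and the turquoise one at (125,283) are look-alikes. The cream unit at top (262,170), side (262,195), with its red rocker at top (258,188), fits the lamp_supply description. Green at (157,195) is the stage controller and yellow at (382,183) is the camera unit. Next I'll fit the unit poses to the outlines and view a crop to confirm.

```bash
cat > fit.py <<'E'
from h import *
from scipy.optimize import minimize
t=imaging.camera('top');s=imaging.camera('side')
def proj(p,P):
    C=(np.array(p['world_to_cam'])@np.c_[P,np.ones(len(P))].T)[:3].T*[1,-1,-1]
    return cv2.projectPoints(C,np.zeros(3),np.zeros(3),np.array(p['mtx']),np.array(p['dist']))[0][:,0]
U={'lamp_supply':(.19,.14,.058,.098,.48,.02,.088),'stage_controller':(.176,.136,.048,.084,.5,.28,.076),'camera_unit':(.17,.13,.05,.086,.54,-.28,.078)}
for n,(d,w,h0,h1,x0,y0,ze) in U.items():
    V=np.array([[a*d/2,b*w/2,c*(h0 if a<0 else h1)] for a in(-1,1) for b in(-1,1) for c in(0,1)])
    def W(q,P):
        c,sn=np.cos(q[2]),np.sin(q[2]); return P@np.array([[c,sn,0],[-sn,c,0],[0,0,1]])+[q[0],q[1],0]
    obs=[]
    for p in(t,s):
        c0=proj(p,np.array([[x0,y0,.04]]))[0]
        L=[r for r in nets.outline_of(n,p) if r['p']>.2]
        if not L: print('none');continue
        r=min(L,key=lambda r:np.hypot(*(np.array(r['box'][:2])-c0)))
        print(n,np.round(r['box']),round(r['p'],2)); obs.append((p,r['mask']))
    def cost(q,oo):
        e=0
        for p,m in oo:
            hull=cv2.convexHull((proj(p,W(q,V))*16).round().astype(np.int32))
            im=np.zeros((384*2,512*2),np.uint8); cv2.fillConvexPoly(im,hull*2,1,shift=4)
            M=cv2.resize(m.astype(np.uint8),(1024,768),interpolation=cv2.INTER_NEAREST)
            e+=1-(im&M).sum()/(im|M).sum()
        return e
    for oo in (obs,obs[:1],obs[1:]):
        best=min((minimize(cost,[x0,y0,a],args=(oo,),method='Nelder-Mead',options=dict(initial_simplex=np.array([x0,y0,a])+np.array([[0,0,0],[.03,0,0],[0,.03,0],[0,0,.15]]),maxiter=150)) for a in(-.2,.1)),key=lambda r:r.fun)
        q=best.x; print(np.round(q[:2],4),'yaw',round(np.degrees(q[2]),1),'cost',round(best.fun,3),'spot',np.round(W(q,np.array([[-.045+.0125,0,ze]])),4)[0])
E
python3 - <<'E'
exec(open('fit.py').read())
st=telemetry.sense();print(np.round(st['eef_rot'],3),st['clock']);w=imaging.camera('wrist');print(np.round(w['mount'],3),np.round(w['mtx'],0))
save('crop',cv2.resize(t['img'][110:230,110:430],(800,300),interpolation=cv2.INTER_CUBIC))
E
```

```text
lamp_supply [264. 170.  64.  75.] 0.81
lamp_supply [265. 200.  81.  62.] 0.92
[0.5319 0.0182] yaw -11.6 cost 0.234 spot [0.5    0.0247 0.088 ]
[0.5304 0.0184] yaw -11.1 cost 0.103 spot [0.4985 0.0246 0.088 ]
[0.5362 0.0294] yaw -12.4 cost 0.106 spot [0.5045 0.0364 0.088 ]
stage_controller [158. 180.  63.  74.] 0.7
stage_controller [229. 152.  63.  58.] 0.72
[0.5106 0.2899] yaw 4.3 cost 0.27 spot [0.4782 0.2875 0.076 ]
[0.5051 0.2858] yaw 6.4 cost 0.109 spot [0.4728 0.2822 0.076 ]
[0.5116 0.2991] yaw 1.7 cost 0.137 spot [0.4791 0.2981 0.076 ]
camera_unit [379. 167.  57.  67.] 0.65
camera_unit [321. 292. 120. 103.] 0.72
[ 0.5448 -0.2839] yaw 5.1 cost 0.26 spot [ 0.5124 -0.2868  0.078 ]
[ 0.5425 -0.2859] yaw 6.9 cost 0.116 spot [ 0.5102 -0.2898  0.078 ]
[ 0.5487 -0.2754] yaw 5.4 cost 0.119 spot [ 0.5163 -0.2784  0.078 ]
[[ 0.968  0.252  0.   ]
 [ 0.252 -0.968 -0.   ]
 [-0.     0.    -1.   ]] 0.8
[[-0.     0.967  0.255  0.074]
 [ 1.     0.    -0.     0.001]
 [-0.     0.255 -0.967 -0.179]
 [ 0.     0.     0.     1.   ]] [[297.   0. 250.]
 [  0. 297. 192.]
 [  0.   0.   1.]]
```

View pics/crop.png

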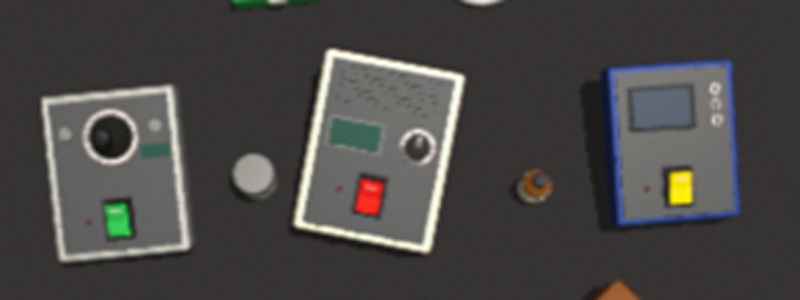

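The crop shows the cream case with its dark panel, meter, knob to the right and red rocker at crop (369,196). That is the lamp supply. Moving above it now with the fingers shut.

Request:
{"name": "arm_command", "arguments": {
  "motion": [
    [-1,3.5,-3.2,0,0,0,0],
    [-1,3.5,-3.2,0,0,0,0],
    [-1,3.5,-3.2,0,0,0,0],
    [-1,3.5,-3.2,0,0,0,0],
    [-1,3.5,-3.2,0,0,0,0],
    [-1,3.5,-3.2,0,0,0,0],
    [-1,3.5,-3.2,0,0,0,0],
    [-1,3.5,-3.2,0,0,0,0],
    [-1,3.5,-3.2,0,0,0,0],
    [-1,3.5,-3.2,0,0,0,0],
    [-1,3.5,-3.2,0,0,0,0],
    [-1,3.5,-3.2,0,0,0,0],
    [-1,3.5,-3.2,0,0,0,0],
    [-1,3.5,-3.2,0,0,0,0],
    [-1,0,0,0,0,0,-8],
    [-1,0,0,0,0,0,-8],
    [-1,0,0,0,0,0,-8],
    [-1,0,0,0,0,0,-8],
    [-1,0,0,0,0,0,-8],
    [-1,0,0,0,0,0,-8]
  ]
}}

```text
clock: 2.85
position: [0.4999, 0.0248, 0.2055]
eef_rot: [[0.455, 0.89, 0.0], [0.89, -0.455, -0.0], [-0.0, 0.0, -1.0]]
force: [0.2, 0.4, 0.2]
width: 0.0002
```

Request:
{"name": "arm_command", "arguments": {
  "motion": [
    [-1,0,0,0,0,0,-8],
    [-1,0,0,0,0,0,-8],
    [-1,0,0,0,0,0,0],
    [-1,0,0,0,0,0,0]
  ]
}}

```text
clock: 3.25
position: [0.4999, 0.0248, 0.2055]
eef_rot: [[0.201, 0.98, 0.0], [0.98, -0.201, -0.0], [-0.0, 0.0, -1.0]]
force: [0.6, -0.1, -0.0]
width: 0.0004
```

```bash
cat > wr.py <<'E'
from h import *
import sys
n,z,fn=sys.argv[1],float(sys.argv[2]),sys.argv[3]
st=telemetry.sense();w=imaging.camera('wrist')
T=np.eye(4);T[:3,:3]=st['eef_rot'];T[:3,3]=st['position'];T=T@np.array(w['mount'])
for r in nets.place_of(n,w)[:3]: print(np.round(r['position'],1),round(r['p'],2),np.round(atz(w,r['position'],z,T),4))
hsv=cv2.cvtColor(w['img'],cv2.COLOR_RGB2HSV).astype(int);h,s,v=hsv[...,0],hsv[...,1],hsv[...,2]
H={'lamp':0,'stage':65,'camera':28}[n.split('_')[0]]
m=((np.minimum(abs(h-H),180-abs(h-H))<12)&(s>140)&(v>80)).astype(np.uint8)
k,L,S,C=cv2.connectedComponentsWithStats(m)
i=1+np.argmax(S[1:,4]);c=np.argwhere(L==i)[:,::-1].astype(np.float32)
b=cv2.boxPoints(cv2.minAreaRect(c));P=np.array([atz(w,q,z-.003,T) for q in b])
e=[P[1]-P[0],P[2]-P[1]];e=max(e,key=np.linalg.norm);a=np.degrees(np.arctan2(e[1],e[0]));a=(a+90)%180-90
print('blob centroid px',C[i],'corners',np.round(b).tolist(),'world',np.round(P[:,:2],4).tolist(),'yaw',round(a,1),'mean',np.round(P.mean(0),4))
x0,y0=np.clip((C[i]-80).astype(int),0,[352,224])
cr=w['img'][y0:y0+160,x0:x0+160]
save(fn,np.hstack([cv2.resize(w['img'],(400,300)),cv2.resize(cr,(300,300),interpolation=cv2.INTER_CUBIC)]))
print('crop origin',x0,y0,'clock',st['clock'],'pos',np.round(st['position'],4))
E
python3 wr.py lamp_switch_end .088 w1
```

```text
[246.4 188.2] 0.72 [0.496  0.0239 0.088 ]
blob centroid px [234.57711443 185.89054726] corners [[218.0, 195.0], [220.0, 174.0], [252.0, 177.0], [250.0, 198.0]] world [[0.4656, 0.0217], [0.4725, 0.043], [0.5034, 0.0339], [0.4971, 0.0123]] yaw -16.4 mean [0.4847 0.0277 0.085 ]
crop origin 154 105 clock 3.25 pos [0.4999 0.0248 0.2055]
```

View pics/w1.png

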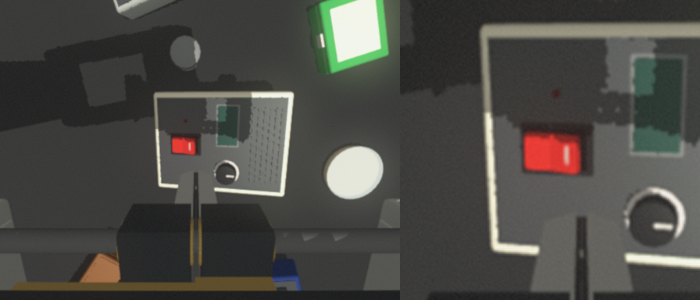

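Request:
{"name": "arm_command", "arguments": {
  "motion": [
    [-1,-0.2,-1.1,2,0,0,0],
    [-1,0,0,3,0,0,0],
    [-1,0,0,3,0,0,0],
    [-1,0,0,2,0,0,0],
    [-1,0,0,1.2,0,0,0],
    [-1,0,0,0,0,0,0],
    [-1,0,0,0,0,0,0]
  ]
}}

```text
clock: 4.05
position: [0.4893, 0.0249, 0.0943]
eef_rot: [[0.198, 0.98, 0.001], [0.98, -0.198, -0.0], [0.0, 0.001, -1.0]]
force: [2.0, -0.5, -0.7]
width: 0.0004
```

Request:
{"name": "arm_command", "arguments": {
  "motion": [
    [-1,0,0,0.1,0,0,0],
    [-1,0,0,0.1,0,0,0],
    [-1,0,0,0.1,0,0,0],
    [-1,0,0,0.1,0,0,0],
    [-1,0,0,0.1,0,0,0],
    [-1,0,0,0.1,0,0,0]
  ]
}}

```text
clock: 4.65
position: [0.4887, 0.025, 0.0874]
eef_rot: [[0.198, 0.98, -0.0], [0.98, -0.198, -0.0], [-0.0, 0.0, -1.0]]
force: [1.0, 0.3, 0.9]
width: 0.0007
```

Request:
{"name": "arm_command", "arguments": {
  "motion": [
    [-1,0,0,0.1,0,0,0],
    [-1,0,0,0.1,0,0,0]
  ]
}}

```text
clock: 4.85
position: [0.4891, 0.0249, 0.0861]
eef_rot: [[0.198, 0.98, 0.001], [0.98, -0.198, -0.0], [-0.0, 0.001, -1.0]]
force: [0.2, -1.1, 5.5]
width: 0.0008
```

Request:
{"name": "arm_command", "arguments": {
  "motion": [
    [-1,0,0,0.1,0,0,0],
    [-1,0,0,0.05,0,0,0]
  ]
}}

```text
clock: 5.05
position: [0.4901, 0.0248, 0.0851]
eef_rot: [[0.198, 0.98, 0.004], [0.98, -0.198, -0.001], [0.0, 0.004, -1.0]]
force: [0.9, -0.2, 3.8]
width: 0.0007
```

Request:
{"name": "arm_command", "arguments": {
  "motion": [
    [-1,0,0,0.1,0,0,0],
    [-1,0,0,0.1,0,0,0]
  ]
}}

```text
clock: 5.25
position: [0.4893, 0.0249, 0.0824]
eef_rot: [[0.198, 0.98, 0.002], [0.98, -0.198, -0.0], [0.0, 0.002, -1.0]]
force: [0.8, -0.5, 10.8]
width: 0.0009
```

Request:
{"name": "arm_command", "arguments": {
  "motion": [
    [-1,0,0,0.1,0,0,0],
    [-1,0,0,0,0,0,0]
  ]
}}

```text
clock: 5.45
position: [0.4893, 0.0249, 0.0824]
eef_rot: [[0.198, 0.98, 0.002], [0.98, -0.198, -0.0], [0.0, 0.002, -1.0]]
force: [-0.6, -0.4, 9.8]
width: 0.0006
```

Request:
{"name": "arm_command", "arguments": {
  "motion": [
    [-1,0,0,-1,0,0,0],
    [-1,0,0,-3,0,0,0],
    [-1,0,0,-4,0,0,0],
    [-1,0,0,-4,0,0,0],
    [-1,0,0,0,0,0,0],
    [-1,0,0,0,0,0,0]
  ]
}}

```text
clock: 6.05
position: [0.4885, 0.0251, 0.2011]
eef_rot: [[0.198, 0.98, -0.0], [0.98, -0.198, 0.0], [0.0, -0.0, -1.0]]
force: [0.6, -0.7, -1.1]
width: 0.0004
```

```bash
python3 wr.py lamp_switch_end .082 w2
```

```text
[259.8 189.5] 0.78 [0.4978 0.0197 0.082 ]
blob centroid px [246.03286385 184.97652582] corners [[231.0, 175.0], [262.0, 175.0], [262.0, 195.0], [231.0, 195.0]] world [[0.4715, 0.04], [0.5029, 0.0337], [0.4989, 0.0126], [0.4669, 0.0191]] yaw -11.4 mean [0.4851 0.0263 0.079 ]
crop origin 166 104 clock 6.05 pos [0.4885 0.0251 0.2011]
```

View pics/w2.png

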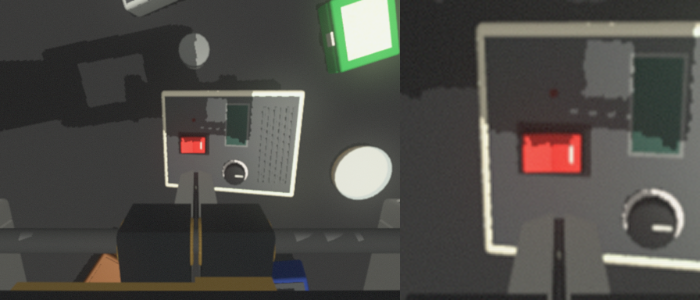

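Run:
```python
from h import *
s=imaging.camera('side')['img'];save('s2',s)
o=cv2.cvtColor(cv2.imread('pics/s.png'),cv2.COLOR_BGR2RGB)
c=lambda i:cv2.resize(i[165:215,215:285],(390,280),interpolation=cv2.INTER_CUBIC)
save('cmp',np.hstack([c(o),c(s)]))
```

```text
(no output)
```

View pics/cmp.png

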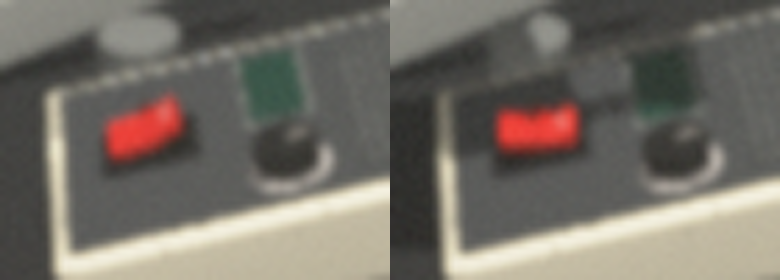

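In the comparison crop the red rocker's far end has gone from raised (left, 170,100) to down (right, 570,115), and the case hasn't shifted. The lamp is on, so on to the stage controller.

Request:
{"name": "arm_command", "arguments": {
  "motion": [
    [-1,4.1,-1.3,0,0,0,0],
    [-1,4.1,-1.3,0,0,0,0],
    [-1,4.1,-1.3,0,0,0,0],
    [-1,4.1,-1.3,0,0,0,0],
    [-1,4.1,-1.3,0,0,0,0],
    [-1,4.1,-1.3,0,0,0,0],
    [-1,0,0,0,0,0,-8.3],
    [-1,0,0,0,0,0,-8.3],
    [-1,0,0,0,0,0,0],
    [-1,0,0,0,0,0,0]
  ]
}}

```text
clock: 7.2
position: [0.4602, 0.2812, 0.1994]
eef_rot: [[-0.088, 0.996, -0.003], [0.996, 0.088, -0.001], [-0.001, -0.003, -1.0]]
force: [0.3, -0.1, -0.8]
width: 0.0005
```

```bash
python3 wr.py stage_switch_end .076 w3
```

```text
[260.7 188.7] 0.63 [0.471  0.2783 0.076 ]
blob centroid px [250.47682119 183.97130243] corners [[237.0, 192.0], [238.0, 174.0], [266.0, 176.0], [265.0, 194.0]] world [[0.4462, 0.2711], [0.4461, 0.2914], [0.4756, 0.2918], [0.4763, 0.2716]] yaw 0.9 mean [0.461  0.2815 0.073 ]
crop origin 170 103 clock 7.2 pos [0.4602 0.2812 0.1994]
```

View pics/w3.png

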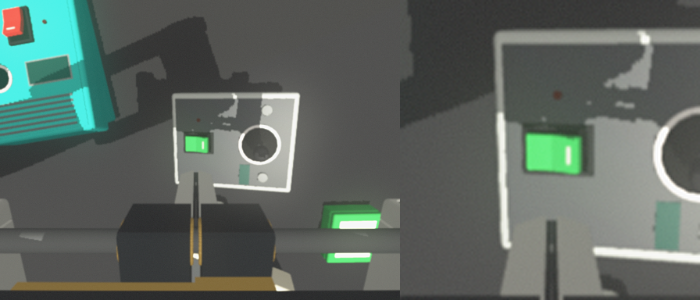

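The crop shows the light grey case with the joystick and the green rocker at crop (553,155), raised end to the right. That is the stage controller.

Request:
{"name": "arm_command", "arguments": {
  "motion": [
    [-1,-0.2,0.4,2.5,0,0,0],
    [-1,0,0,3,0,0,0],
    [-1,0,0,3,0,0,0],
    [-1,0,0,2,0,0,0],
    [-1,0,0,1.3,0,0,0],
    [-1,0,0,0,0,0,0],
    [-1,0,0,0,0,0,0]
  ]
}}

```text
clock: 8.0
position: [0.4656, 0.28, 0.0837]
eef_rot: [[-0.09, 0.996, 0.001], [0.996, 0.09, 0.0], [0.0, 0.001, -1.0]]
force: [0.5, -0.4, 0.1]
width: 0.0004
```

Request:
{"name": "arm_command", "arguments": {
  "motion": [
    [-1,0,0,0.1,0,0,0],
    [-1,0,0,0.1,0,0,0],
    [-1,0,0,0.1,0,0,0],
    [-1,0,0,0.1,0,0,0],
    [-1,0,0,0.1,0,0,0]
  ]
}}

```text
clock: 8.5
position: [0.4651, 0.28, 0.078]
eef_rot: [[-0.091, 0.996, 0.0], [0.996, 0.091, 0.0], [0.0, 0.0, -1.0]]
force: [-0.5, -0.2, 0.1]
width: 0.0003
```

Request:
{"name": "arm_command", "arguments": {
  "motion": [
    [-1,0,0,0.1,0,0,0],
    [-1,0,0,0.1,0,0,0]
  ]
}}

```text
clock: 8.7
position: [0.465, 0.2799, 0.0758]
eef_rot: [[-0.091, 0.996, -0.0], [0.996, 0.091, -0.0], [-0.0, -0.0, -1.0]]
force: [-0.8, 0.6, 0.7]
width: 0.0005
```

Request:
{"name": "arm_command", "arguments": {
  "motion": [
    [-1,0,0,0.1,0,0,0],
    [-1,0,0,0.1,0,0,0]
  ]
}}

```text
clock: 8.9
position: [0.465, 0.2799, 0.0738]
eef_rot: [[-0.091, 0.996, -0.0], [0.996, 0.091, -0.0], [-0.0, -0.0, -1.0]]
force: [-0.4, -0.2, -0.1]
width: 0.0004
```

Request:
{"name": "arm_command", "arguments": {
  "motion": [
    [-1,0,0,0.1,0,0,0],
    [-1,0,0,0.1,0,0,0]
  ]
}}

```text
clock: 9.1
position: [0.4656, 0.28, 0.0731]
eef_rot: [[-0.091, 0.996, 0.002], [0.996, 0.091, 0.0], [0.0, 0.002, -1.0]]
force: [-0.9, 0.3, 6.3]
width: 0.0002
```

Request:
{"name": "arm_command", "arguments": {
  "motion": [
    [-1,0,0,0.1,0,0,0],
    [-1,0,0,0,0,0,0]
  ]
}}

```text
clock: 9.3
position: [0.4665, 0.2802, 0.0723]
eef_rot: [[-0.09, 0.996, 0.004], [0.996, 0.09, 0.001], [0.001, 0.004, -1.0]]
force: [1.0, -0.3, 2.9]
width: 0.0003
```

Request:
{"name": "arm_command", "arguments": {
  "motion": [
    [-1,0,0,0.1,0,0,0],
    [-1,0,0,0.1,0,0,0]
  ]
}}

```text
clock: 9.5
position: [0.4665, 0.2803, 0.0703]
eef_rot: [[-0.09, 0.996, 0.004], [0.996, 0.09, 0.001], [0.001, 0.004, -1.0]]
force: [1.1, -2.1, 11.9]
width: 0.0008
```

Request:
{"name": "arm_command", "arguments": {
  "motion": [
    [-1,0,0,0.1,0,0,0],
    [-1,0,0,0,0,0,0]
  ]
}}

```text
clock: 9.7
position: [0.4665, 0.2803, 0.0703]
eef_rot: [[-0.091, 0.996, 0.004], [0.996, 0.091, 0.001], [0.001, 0.004, -1.0]]
force: [0.4, -1.6, 10.2]
width: 0.0006
```

Request:
{"name": "arm_command", "arguments": {
  "motion": [
    [-1,0,0,-1,0,0,0],
    [-1,0,0,-3,0,0,0],
    [-1,0,0,-4,0,0,0],
    [-1,0,0,-5,0,0,0],
    [-1,0,0,0,0,0,0],
    [-1,0,0,0,0,0,0]
  ]
}}

```text
clock: 10.3
position: [0.465, 0.2802, 0.1987]
eef_rot: [[-0.091, 0.996, 0.001], [0.996, 0.091, 0.001], [0.001, 0.001, -1.0]]
force: [-0.1, -0.6, -0.9]
width: 0.0003
```

Run:
```python
from h import *
s=imaging.camera('side')['img'];w=imaging.camera('wrist')['img']
o=cv2.cvtColor(cv2.imread('pics/s.png'),cv2.COLOR_BGR2RGB)
c=lambda i:cv2.resize(i[125:175,190:260],(260,190),interpolation=cv2.INTER_CUBIC)
save('cmp2',np.hstack([c(o),c(s),cv2.resize(w[130:240,180:330],(260,190),interpolation=cv2.INTER_CUBIC)]))
```

```text
(no output)
```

View pics/cmp2.png

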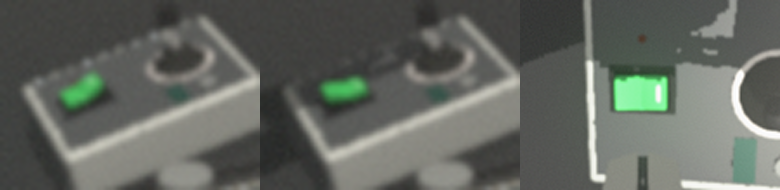

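The middle panel shows the green rocker's far end down (345,88), where it was raised before (left panel, 80,88), so the stage is on. Moving to the camera unit.

Request:
{"name": "arm_command", "arguments": {
  "motion": [
    [-1,-4.7,-0.16,0,0,0,0],
    [-1,-4.7,-0.16,0,0,0,0],
    [-1,-4.7,-0.16,0,0,0,0],
    [-1,-4.7,-0.16,0,0,0,0],
    [-1,-4.7,-0.16,0,0,0,0],
    [-1,-4.7,-0.16,0,0,0,0],
    [-1,-4.7,-0.16,0,0,0,0],
    [-1,-4.7,-0.16,0,0,0,0],
    [-1,-4.7,-0.16,0,0,0,0],
    [-1,-4.7,-0.16,0,0,0,0],
    [-1,-4.7,-0.16,0,0,0,0],
    [-1,-4.7,-0.16,0,0,0,0],
    [-1,0,0,0,0,0,0],
    [-1,0,0,0,0,0,0],
    [-1,0,0,0,0,0,0]
  ]
}}

```text
clock: 11.9
position: [0.4965, -0.2821, 0.1963]
eef_rot: [[-0.091, 0.996, -0.003], [0.996, 0.091, 0.002], [0.003, -0.002, -1.0]]
force: [-0.2, 0.1, 0.5]
width: 0.0007
```

```bash
python3 wr.py camera_switch_end .078 w4
```

```text
[259.4 194.5] 0.63 [ 0.5063 -0.2896  0.078 ]
blob centroid px [251.08831909 190.89458689] corners [[232.0, 201.0], [234.0, 179.0], [266.0, 182.0], [264.0, 204.0]] world [[0.4786, -0.2997], [0.4789, -0.2767], [0.5115, -0.2768], [0.5119, -0.2998]] yaw -0.0 mean [ 0.4953 -0.2882  0.075 ]
crop origin 171 110 clock 11.9 pos [ 0.4965 -0.2821  0.1963]
```

View pics/w4.png

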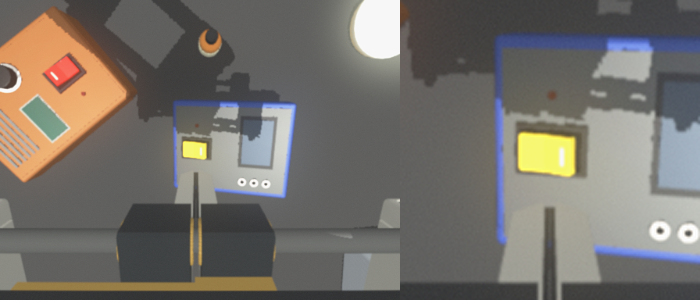

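The crop shows the blue case with the preview window and the yellow rocker at crop (547,155), its raised end to the right.

Request:
{"name": "arm_command", "arguments": {
  "motion": [
    [-1,-0.7,0.3,2,0,0,0],
    [-1,0,0,3,0,0,0],
    [-1,0,0,3,0,0,0],
    [-1,0,0,2,0,0,0],
    [-1,0,0,1.3,0,0,0],
    [-1,0,0,0,0,0,0],
    [-1,0,0,0,0,0,0]
  ]
}}

```text
clock: 12.7
position: [0.5012, -0.2899, 0.086]
eef_rot: [[-0.092, 0.996, 0.001], [0.996, 0.092, -0.001], [-0.001, 0.001, -1.0]]
force: [-0.7, -0.7, -0.1]
width: 0.0003
```

Request:
{"name": "arm_command", "arguments": {
  "motion": [
    [-1,0,0,0.1,0,0,0],
    [-1,0,0,0.1,0,0,0],
    [-1,0,0,0.1,0,0,0],
    [-1,0,0,0.1,0,0,0],
    [-1,0,0,0.1,0,0,0],
    [-1,0,0,0.1,0,0,0]
  ]
}}

```text
clock: 13.3
position: [0.5006, -0.2902, 0.0789]
eef_rot: [[-0.091, 0.996, -0.0], [0.996, 0.091, -0.0], [-0.0, -0.0, -1.0]]
force: [0.2, 0.7, 0.3]
width: 0.0006
```

Request:
{"name": "arm_command", "arguments": {
  "motion": [
    [-1,0,0,0.1,0,0,0],
    [-1,0,0,0.1,0,0,0]
  ]
}}

```text
clock: 13.5
position: [0.5006, -0.2902, 0.0768]
eef_rot: [[-0.091, 0.996, -0.0], [0.996, 0.091, 0.0], [0.0, -0.0, -1.0]]
force: [-0.8, 0.1, -1.0]
width: 0.0001
```

Request:
{"name": "arm_command", "arguments": {
  "motion": [
    [-1,0,0,0.1,0,0,0],
    [-1,0,0,0.1,0,0,0]
  ]
}}

```text
clock: 13.7
position: [0.5011, -0.2902, 0.076]
eef_rot: [[-0.091, 0.996, 0.001], [0.996, 0.091, -0.0], [-0.001, 0.001, -1.0]]
force: [0.3, 1.8, 5.2]
width: 0.0005
```

Request:
{"name": "arm_command", "arguments": {
  "motion": [
    [-1,0,0,0.1,0,0,0],
    [-1,0,0,0.1,0,0,0]
  ]
}}

```text
clock: 13.9
position: [0.5022, -0.2904, 0.0745]
eef_rot: [[-0.091, 0.996, 0.004], [0.996, 0.091, -0.001], [-0.002, 0.004, -1.0]]
force: [1.8, -0.1, 3.8]
width: 0.0005
```

Request:
{"name": "arm_command", "arguments": {
  "motion": [
    [-1,0,0,0.1,0,0,0],
    [-1,0,0,0,0,0,0]
  ]
}}

```text
clock: 14.1
position: [0.5015, -0.2906, 0.0726]
eef_rot: [[-0.091, 0.996, 0.002], [0.996, 0.091, -0.001], [-0.001, 0.002, -1.0]]
force: [2.6, -0.2, 2.4]
width: 0.0005
```

Request:
{"name": "arm_command", "arguments": {
  "motion": [
    [-1,0,0,0.1,0,0,0],
    [-1,0,0,0,0,0,0]
  ]
}}

```text
clock: 14.3
position: [0.5015, -0.2906, 0.0725]
eef_rot: [[-0.091, 0.996, 0.002], [0.996, 0.091, -0.001], [-0.002, 0.002, -1.0]]
force: [1.6, 1.3, 7.2]
width: 0.0003
```

Request:
{"name": "arm_command", "arguments": {
  "motion": [
    [-1,0,0,-1,0,0,0],
    [-1,0,0,-3,0,0,0],
    [-1,0,0,-4,0,0,0],
    [-1,0,0,-5,0,0,0],
    [-1,0,0,0,0,0,0],
    [-1,0,0,0,0,0,0]
  ]
}}

```text
clock: 14.9
position: [0.5007, -0.2907, 0.2023]
eef_rot: [[-0.09, 0.996, 0.001], [0.996, 0.09, -0.002], [-0.002, 0.001, -1.0]]
force: [-1.2, 0.5, 0.0]
width: 0.0002
```

Run:
```python
from h import *
s=imaging.camera('side')['img']
o=cv2.cvtColor(cv2.imread('pics/s.png'),cv2.COLOR_BGR2RGB)
def c(i,x,y,k=1): return cv2.resize(i[y:y+50*k,x:x+70*k],(260,190),interpolation=cv2.INTER_CUBIC)
save('cmp3',np.vstack([np.hstack([c(i,265,260),c(i,190,125),c(i,215,165)]) for i in(o,s)]))
d=np.abs(o.astype(int)-s).max(2);print(d[130:350,190:400].mean())
```

```text
13.551688311688311
```

View pics/cmp3.png

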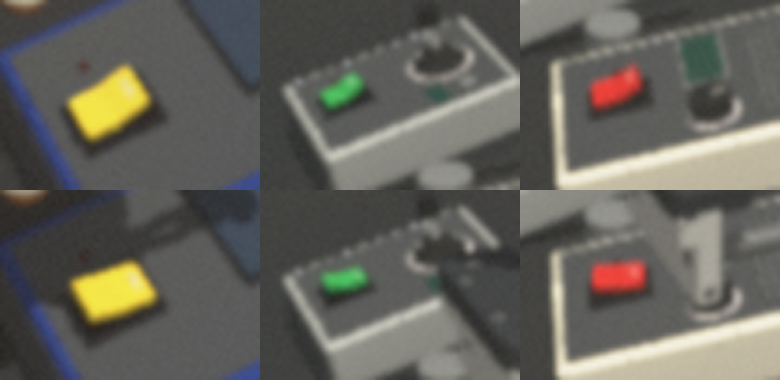

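In the bottom row (now) all three rockers have their far ends down, compared with the top row (start). The cases sit in the same places, and the arm is clear. Handing in.

```bash
python3 -c "
from h import *
print(ctrl.finish_job())"
```

```text
the job is handed in; nothing more can be done
None
```

All three units are switched on in the order asked: lamp supply (red), then stage controller (green), then camera unit (yellow). I pressed each with closed fingertips, and the highest force I read was about 12 N. I handed the job in at about 15 s of the 51 s allowed.

- **Rockers:** before-and-after side-camera crops show each one tipped to on. I checked each one before starting the next press, and all three again at the end.
- **Units and bystanders:** in the side view the three cases show no visible shift. I didn't measure the bottle, lens case, slide box or dish separately, but the arm was raised about 20 cm above the bench for every move between units.
- **Look-alikes:** the brown and turquoise boxes were left alone.
- **Disagreements:** my rough fits of the unit positions from the top and side cameras differed by up to 16 mm. I used the wrist camera to set each press instead. The stage rocker made contact about 2 mm lower than expected.

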